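Load a stick of staples and close the magazine

ROBOT

A 6-joint arm with a two-finger parallel gripper is mounted at the origin on the work surface. World frame = base frame: x ahead of the robot, y to its left, z up, the work surface at z = 0. Lengths are in m, angles in rad, forces in N, time in s.
With the tool pointing down it reaches from about 0.35 to 0.975 m from the base axis. Payload 4.9 kg.
Tool frame: the origin (TCP) lies at the very end of the fingers, on their centre line; the grasp point (between the pads) lies 19 mm behind it; z points along the fingers, y is the line along which they close (so a half turn about z gives the same grasp; the last joint's range is limited). The gripper opens to 85 mm and grips with 20 to 120 N. Pads are 22 mm wide; open, the fingers measure 114 mm over their backs; the gripper's body (76 mm by 85 mm) begins 54 mm behind the grasp point. The pads swing forward as they close: fully open they stand 13 mm farther back than shut.
Start: joints at [1.19, 0.053, 1.613, -0, 1.476, -0.119], TCP at [0.162, 0.604, 0.231] pointing down, gripper open.
Joint ranges: [-3.01, 3.01], [-1.01, 2.22], [0.06, 2.58], [-1.02, 4.17], [0.09, 2.62], [-3.14, 3.14]. Speed limits (rad/s): [2.57, 2.57, 3.14, 3.14, 3.14, 3.14].

INTERFACE

Orientations are given as a rotation vector (axis times angle).
In Python, from station import * gives the robot as it stands.
- The arm moves only by the shell command python3 -m crank 'ROWS' [OPENING] [FORCE]. ROWS is JSON, a list of rows, each an object with "offset": the shift along the tool's x, y, z in m, a list of three; "twist": the turn, a rotation vector about the tool's x, y, z in degrees, a list of three. In form: [{"offset": [x, y, z], "twist": [rx, ry, rz]}, ...]. A call has 1 to 20 rows; each row is the pose to reach, as a shift and turn from the pose commanded when the call began, along the tool's axes at that moment; what a row does not reach only later rows make up. A row lasts 1/8 s, in which the tool goes at most 62.5 mm and 10.7 degrees, less where a joint would pass 70% of its speed; a pose out of reach is approached as far as the arm can. A call with a gripper value outside its range is refused whole. OPENING is the opening, from 0 (shut) to 1 (fully open), set as the call begins (- or left out, the last holds). The fingers move at their own pace and stop on an object; FORCE is the grip in N (left out, the last holds). Time passes only in rows, so rows that repeat a pose let the fingers close. It gives the time, the measured TCP pose, the force, the opening and the grip force at its end, in the units of the state.
- get_obs(): the state, without advancing time (a new reading comes with each control period).
- get_image(name): name is "side" or "top"; returns the picture (400x640x3 uint8, red, green, blue); there is no depth.
- get_calibration(name): a dict with "intrinsics" (3x3 intrinsics, pixels), "k1" (the pictures are not rectified: a ray, as slopes to the right and down, at radius r is drawn at 1 + k1 r^2 times it, then the intrinsics apply), "world_from_camera" (4x4, takes a point from camera to world coordinates). Camera axes: x right, y up, looking along -z (the intrinsics and any distortion apply to the point x, -y, -z); pixel columns grow to the right and rows downward; lengths in m; the calibration is good to about 2 mm. A picture is of the moment at which its call begins. get_calibration takes no time and is no camera call.
- finish_job(): hands the job in; it is judged then, once.
Trained networks look in the newest picture that a camera, given by its name, has taken for a name from the list of things; names that differ only in an ending like _2 or _b are one class to them, and where a whole thing is asked for, a point or a joint stands for the part that bears it (a point fixed in the world has none). Each returns a list of dicts, best first, with "confidence" (0 to 1); they miss things now and then, are a little off and sometimes report something else, mostly with a low value. They report only what shows in the picture. A call takes as long as a camera call.
- cut_out(query, camera): "region" (400x640 bool, what is visible of it) and "rect" ([centre column, centre row, width, height] in pixels, round what is visible of it).
The state is a dict: "t": time; "q": joint angles; "dq": joint speeds; "effort": joint torques, N m; "tool_pos": TCP position; "tool_rot": TCP orientation; "contact_force": force on the tool from outside, world axes, zero at the start; "wrist_torque": the same for the moment, N m; "opening": finger opening in m; "grip_force": force on a finger pad.
Only numpy, scipy, OpenCV 4.12 (cv2) and the standard library are available. Lean on these libraries where they do the work, as an engineer would, in place of code of your own. Each camera call takes 0.05 s, during which the arm holds its last target. There are 200 camera calls.

TASK

Load the full-length stick of staples into the magazine of the stapler that lies upside down in its timber rest: with the end of the stick push the spring follower back, set the stick down flat on the channel floor, legs up as it stands now, and let go so that the follower presses it against the nose stop. Then slide the rail along over it, all the way shut. Leave the short leftover stick, the hammer, the jar and the network switch where they are.

Things in the scene. Friction and masses are not known exactly. Their poses are not given: they have to be found in the camera images.
- stick_mid (a point): Centre of the full-length stick of staples: plain steel U-section bar 13 wide (x) x 85 long (y) x 50 high (z), mass about 90 g, 2 mm walls, standing loose on the bench on its closed side (crown), open side with the legs up. Point is half-way up (25 above its underside). Both ends are alike, so either way round is right. z axis up.
- leftover_mid (a point): Centre of the leftover stick, a bystander: the same 13 x 50 section but only 35 long (y). It stands on the bench in the same way; the two sticks may have swapped places.
- nose (a point): On the magazine's channel floor, mid-width, at the inner face of the nose stop; 75 above the bench. y axis runs along the channel out over the nose (channel extends to y = -225), x across, z up. Nose stop: block 34 wide, 14 high above the floor, 10 thick (y 0 to 10); nothing higher beyond it. Fixed stapler in a timber rest 110 wide, 250 long, cheeks to 57 above the bench.
- seat (a point): Where the loaded stick's centre belongs: 42.5 behind nose, 25 above the channel floor, same axes. Channel: 17 wide inside between walls 10 high; above them flared lips open to 28 inside (32 over all) at 19 above the floor. A loaded stick stands 31 above the lips.
- follower_face (a point): Middle of the front face (the one towards the nose) of the spring follower, a dark steel block 14 wide, 14 long behind this point, from 1 to 44 above the channel floor (point at 22.5). Moves with joint follower.
- follower (a joint): How far the follower is pushed back from the nose, m: 0 = at rest, its face 50 mm from the nose stop (too short a gap for the stick); 0.035 = resting on the end of a loaded stick; 0.055 = end of travel. Spring pushes it towards the nose with 3 N at 0 and about 5.5 N at 0.05.
- rail_tab (a point): Top centre of the black thumb tab on the sliding rail. Tab is 30 wide across (x), 10 thick along the channel (y), standing 28 above the rail's flat top, 88 above the channel floor. Rail: inverted steel channel 105 long (tab at its middle), 40 wide outside, 36 wide inside, inner top 57 above the channel floor. Axes as nose.
- rail (a joint): How far the rail is slid open, m: 0 = shut, its tab 47.5 mm behind the nose stop's inner face, with a hard stop; grows away from the nose, up to 0.145. Starts open by 0.115 to 0.14, when it leaves the loading gap free. Stays where it is left; friction about 2.5 N.
- hammer: Hammer lying to the left, a bystander; origin at its underside.
- jar: Small closed glass jar, 60 across, 80 high, a bystander; origin at the centre of its underside.
- switch: Grey network switch, 100 x 200 x 28, a bystander on the right; origin at the centre of its underside.

How it is judged:
On the way:
1. the full-length stick sits on the channel floor against the nose stop, pressed by the follower, let go of by the gripper, while the rail is still open (x of stick_mid in the frame of nose between -0.004 and 0.004 m and y of stick_mid in the frame of nose between -0.0465 and -0.0385 m and z of stick_mid in the frame of nose between 0.021 and 0.029 m and angle between the y axis of stick_mid and the y axis of nose, either way round below 0.07 rad and angle between stick_mid's own z axis and vertical below 0.1 rad and value of joint follower between 0.029 and 0.041 m and value of joint rail above 0.1 m and contact force between stick and the fingers below 0.05 N), for 0.2 s.
At the end, for the whole second after the job is handed in: Rail shut within 5 mm; full-length stick at rest in the channel, legs up, seated within 4 mm in height and across, its end within 4 mm of the nose stop, in line within 0.07 rad, upright within 0.1 rad, follower against its rear end (joint 0.029 to 0.041) (x of stick_mid in the frame of nose between -0.004 and 0.004 m and y of stick_mid in the frame of nose between -0.0465 and -0.0385 m and z of stick_mid in the frame of nose between 0.021 and 0.029 m and angle between the y axis of stick_mid and the y axis of nose, either way round below 0.07 rad and angle between stick_mid's own z axis and vertical below 0.1 rad and value of joint follower between 0.029 and 0.041 m and value of joint rail below 0.005 m and linear speed of stick below 0.01 m/s); the robot touches nothing.
It fails at once if a bystander (leftover stick, hammer, jar, switch) is moved more than 30 mm (distance of any of leftover_mid, hammer, jar, switch from where it was at the start of the episode above 0.03 m).
It fails at once if the leftover stick or the jar is tipped over (angle between any of leftover_mid, jar's own z axis and vertical above 0.6 rad).
It also fails if it takes over 59 s, if anything falls off the work surface, if the arm or the gripper's body presses on something with over 40 N, if the wrist force passes 120 N, or if a joint passes its speed limit or range.

## Working session

There is one attempt and no reset: what is moved stays moved. The work goes in short steps, Python scripts to look and compute and a shell command to move; the robot and the scene stay as the last step left them, time stands still between calls to the robot, and variables do not carry over. Pictures are saved under pics/ and viewed, at most 13 in all, crops included, and the job is handed in when it is done.

```bash
ls; mkdir -p pics; python3 - <<'E'
from station import *
import cv2,numpy as np
for n in("top","side"):
    im=get_image(n); cv2.imwrite(f"pics/{n}0.png",im[:,:,::-1]); c=get_calibration(n); print(n,np.round(c["intrinsics"],1).tolist(),c["k1"],np.round(c["world_from_camera"],3).tolist())
o=get_obs();print(o["t"],o["tool_pos"],o["tool_rot"],o["opening"])
E
```

```text
pics
top [[383.6, 0.0, 321.5], [0.0, 383.6, 201.8], [0.0, 0.0, 1.0]] -0.021673057612520686 [[-0.005, 0.98, -0.198, 0.355], [-1.0, -0.009, -0.016, -0.025], [-0.017, 0.198, 0.98, 1.049], [0.0, 0.0, 0.0, 1.0]]
side [[446.1, 0.0, 309.8], [0.0, 446.1, 204.5], [0.0, 0.0, 1.0]] -0.1211006235683608 [[0.824, 0.291, -0.486, -0.0], [-0.566, 0.447, -0.693, -0.81], [0.016, 0.846, 0.533, 0.712], [0.0, 0.0, 0.0, 1.0]]
0.1 [0.16154454 0.60316725 0.23017239] [-4.10008950e-01 -3.11425553e+00  2.85028747e-03] 0.08504972639906108
```

View pics/top0.png

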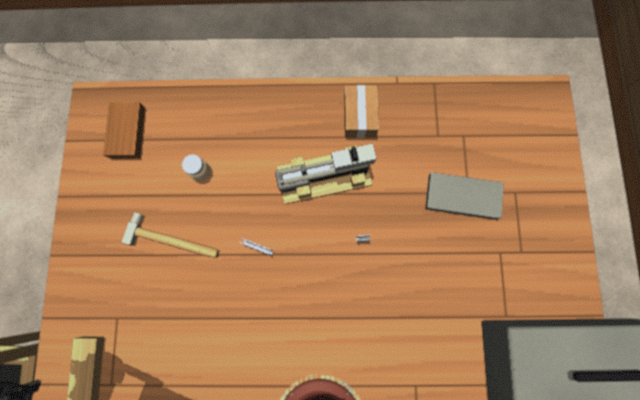

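View pics/side0.png

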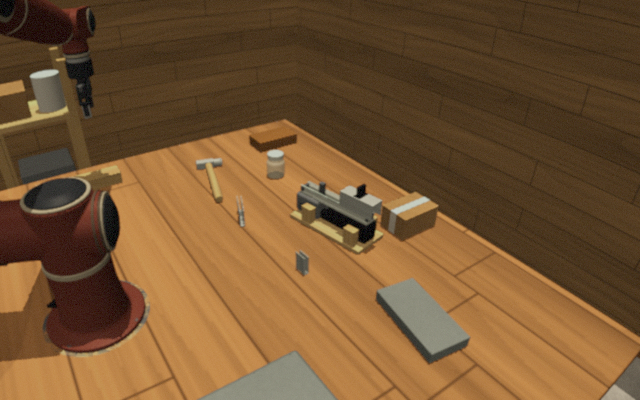

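The top view shows the full stick at about (256,246), the leftover at (363,239), and the stapler's nose end on the left at about (280,180), with the rail tab at about (353,155). In the side view the stick is at about (240,212), the follower at about (322,188), and the tab at about (362,190).

```bash
cat > h.py <<'E'
from station import *
import cv2,numpy as np
C={n:get_calibration(n) for n in("top","side")}
def proj(n,P):
    c=C[n];T=np.linalg.inv(c["world_from_camera"]);p=np.atleast_2d(P)@T[:3,:3].T+T[:3,3]
    s=np.c_[p[:,0],-p[:,1]]/-p[:,2:];s=s*(1+c["k1"]*(s**2).sum(1,keepdims=True));K=np.array(c["intrinsics"])
    return s@K[:2,:2].T+K[:2,2]
def ray(n,uv):
    c=C[n];K=np.array(c["intrinsics"]);d=(np.array(uv,float)-K[:2,2])/K[0,0];s=d.copy()
    for _ in range(20): s=d/(1+c["k1"]*(s@s))
    W=np.array(c["world_from_camera"]);return W[:3,3],W[:3,:3]@np.array([s[0],-s[1],-1])
def atz(n,uv,z):
    o,d=ray(n,uv);return o+d*(z-o[2])/d[2]
def tri(a,b):
    A=[];B=[]
    for n,uv in(("top",a),("side",b)):
        o,d=ray(n,uv);d=d/np.linalg.norm(d);M=np.eye(3)-np.outer(d,d);A.append(M);B.append(M@o)
    x,*_=np.linalg.lstsq(np.vstack(A),np.hstack(B),rcond=None);return x
E
python3 - <<'E'
from h import *
from scipy.optimize import least_squares
im={n:get_image(n) for n in C}
M={}
for q in("stick_mid","leftover_mid","follower_face","rail_tab"):
    for n in C:
        for r in cut_out(q,n)[:2]: print(q,n,round(r["confidence"],2),np.round(r["rect"],1)); M.setdefault((q,n),r)
np.savez("m.npz",**{q+n:r["region"] for (q,n),r in M.items()})
t=cv2.resize(im["top"][130:220,260:390],None,fx=5,fy=5,interpolation=cv2.INTER_CUBIC)
t=cv2.resize(t,(520,360));s1=cv2.resize(im["top"][225:270,230:280],(280,252),interpolation=cv2.INTER_CUBIC)
a=cv2.resize(im["side"][170:260,285:400],(460,360)[:2],interpolation=cv2.INTER_CUBIC)
cv2.imwrite("pics/t1.png",t[:,:,::-1])
out=np.zeros((600,800,3),np.uint8);out[:300,:]=cv2.resize(im["side"][175:250,240:440],(800,300),interpolation=cv2.INTER_CUBIC)
out[300:,:480]=cv2.resize(im["top"][135:210,265:385],(480,300),interpolation=cv2.INTER_CUBIC)
out[300:,480:]=cv2.resize(im["top"][215:275,230:294],(320,300),interpolation=cv2.INTER_CUBIC)
cv2.imwrite("pics/c1.png",out[:,:,::-1])
E
```

```text
stick_mid top 0.62 [256.9 244.9  28.7  14.1]
leftover_mid side 0.7 [302.4 264.3  13.5  21.2]
follower_face side 0.53 [322.4 188.2   6.8  15.8]
follower_face side 0.34 [423.6 321.6  91.5  82.7]
rail_tab top 0.77 [353.5 157.6  40.6  27.3]
rail_tab side 0.75 [358.6 201.9  45.4  37.2]
```

View pics/c1.png

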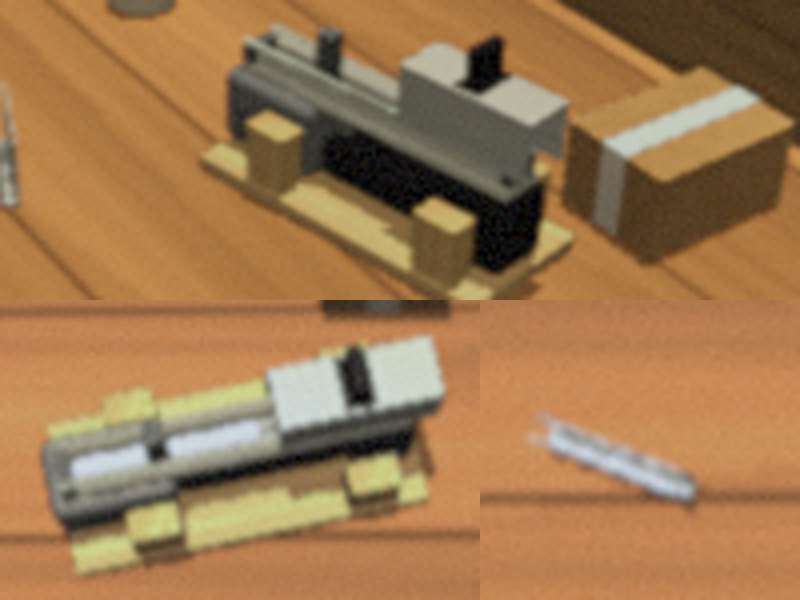

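The crop shows the rail's top-face corners, the tab, the follower and the ends of the channel clearly. I'll fit a model of the stapler and of the stick to these points.

```bash
cat > fit.py <<'E'
from h import *
from scipy.optimize import least_squares
S=lambda p:(240+p[0]/4,175+p[1]/4); T=lambda p:(265+p[0]/4,135+p[1]/4); U=lambda p:(230+p[0]/5,215+(p[1]-300)/5)
T2=lambda p:T((p[0],p[1]-300))
# (cam, uv, local pt, uses rail, uses yfree)
obs=[("side",S((402,62)),(-20,52.5,60),1),("side",S((440,42)),(20,52.5,60),1),("side",S((568,100)),(20,-52.5,60),1),("side",S((533,122)),(-20,-52.5,60),1),
("top",T2((268,370)),(20,52.5,60),1),("top",T2((435,338)),(20,-52.5,60),1),("top",T2((443,402)),(-20,-52.5,60),1),("top",T2((276,432)),(-20,52.5,60),1),
("side",S((487,43)),(0,0,88),1),("side",S((330,31)),(0,-57,44),0),("side",S((515,190)),(-16,-225,19),0),
("side",S((250,40)),(-16,0,19),0),("side",S((275,26)),(16,0,19),0)]
def pts(v):
    x,y,z,yaw,tab=v;R=np.array([[np.cos(yaw),-np.sin(yaw)],[np.sin(yaw),np.cos(yaw)]])
    L=np.array([[a,b+(tab*1e3 if r else 0),c] for _,_,(a,b,c),r in obs])/1e3
    return np.c_[L[:,:2]@R.T+[x,y],L[:,2]+z]
def res(v):
    P=pts(v);return np.array([proj(o[0],p)[0]-o[1] for o,p in zip(obs,P)])
if __name__=="__main__":
    f=least_squares(lambda v:res(v).ravel(),[.5,.1,.075,.2,-.17],loss="soft_l1")
    print("nose xyz yaw tab",np.round(f.x,4),"rail",-f.x[4]-.0475);print(np.round(res(f.x),1).tolist());np.save("nose.npy",f.x)
    # stick from top mask + side rough
    m=np.load("m.npz")["stick_midtop"];c=get_image("side")
    v,u=np.nonzero(m);print("mask mean",u.mean(),v.mean())
    out=np.zeros((600,800,3),np.uint8)
    im={"top":get_image("top")[:,:,::-1].copy(),"side":c[:,:,::-1].copy()}
    x,y,z,yaw,tab=f.x
    def loc(a,b,cc):
        return [x+(np.cos(yaw)*a-np.sin(yaw)*b)/1e3,y+(np.sin(yaw)*a+np.cos(yaw)*b)/1e3,z+cc/1e3]
    t=tab*1e3
    lines=[[(-16,0,19),(-16,-225,19)],[(16,0,19),(16,-225,19)],[(-17,10,14),(17,10,14)],[(-17,0,14),(17,0,14)],[(-7,-50,44),(7,-50,44)],[(-7,-50,1),(-7,-50,44)],[(-20,t+52.5,60),(20,t+52.5,60)],[(-20,t-52.5,60),(20,t-52.5,60)],[(-15,t+5,88),(15,t+5,88)],[(-15,t-5,88),(15,t-5,88)]]
    def crop(n,r,c0,w,h,k):
        a=cv2.resize(im[n][r:r+h,c0:c0+w],None,fx=k,fy=k,interpolation=cv2.INTER_CUBIC)
        for L in lines:
            p=(proj(n,np.array([loc(*q) for q in L]))-[c0-.5,r-.5])*k
            cv2.line(a,tuple(map(int,p[0])),tuple(map(int,p[1])),(0,0,255),1)
        return a
    out[:300,:600]=crop("side",175,290,100,50,6);out[300:,:480]=crop("top",140,270,120,75,4)
    out[300:600,500:800]=cv2.resize(im["side"][185:235,215:265],(300,300),interpolation=cv2.INTER_CUBIC)
    cv2.imwrite("pics/c2.png",out)
E
python3 fit.py
```

```text
nose xyz yaw tab [ 0.6179  0.0882  0.0756  0.21   -0.1857] rail 0.1382206977643975
[[-1.2, 0.2], [-0.8, -0.3], [-0.1, 0.1], [-1.0, 0.7], [0.3, -0.1], [-0.5, -0.9], [1.4, -2.0], [1.8, -0.6], [-0.6, -0.1], [-0.3, 0.3], [-1.3, -5.0], [0.4, 0.7], [2.1, 0.2]]
mask mean 257.1029411764706 246.1691176470588
```

View pics/c2.png

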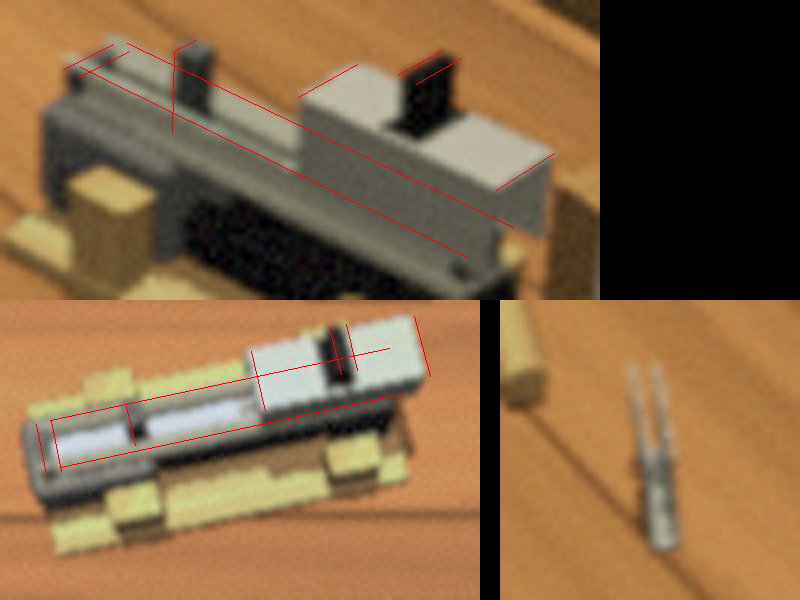

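The overlay is close: in the top view the channel floor patch starts at (52,450) and follows the fit within about 1 px. One rear corner point was misidentified, so I'll refit without it, then add floor points and fit the stick from its mask and prong corners.

```bash
python3 - <<'E'
import fit
from fit import *
obs=fit.obs; del obs[10]
Q=lambda p:(270+p[0]/4-.5*0,140+(p[1]-300)/4)
obs+=[("top",Q((52,450)),(0,0,0),0),("top",Q((195,418)),(0,-91,0),0)]
f=least_squares(lambda v:res(v).ravel(),[.6,.1,.075,.2,-.17],loss="soft_l1")
print(np.round(f.x,4));print(np.round(res(f.x),1).tolist());np.save("nose.npy",f.x)
# stick: fit rect of box silhouette in both views; top: U crop ends ; side crop
m=np.load("m.npz")["stick_midtop"]
(c,wh,a)=cv2.minAreaRect(np.argwhere(m)[:,::-1].astype(np.float32));print("rect",c,wh,a)
def box(v,L=.0425):
    x,y,z,yaw=v;return lambda a,b,h:np.array([x+np.cos(yaw)*a-np.sin(yaw)*b,y+np.sin(yaw)*a+np.cos(yaw)*b,z+h])
sd=lambda p:(215+p[0]/6,185+p[1]/6)
# side crop (right lower inset): near end: bottom (662,548),(650..680); prongs far tops (632,367),(657,367)
O=[("side",sd((632-500,367-300)),(-.0055,.0425,.05)),("side",sd((657-500,367-300)),(.0055,.0425,.05)),("side",sd((664-500,549-300)),(0,-.0425,0)),
("top",U((538,413)),(.0055,.0425,.05)),("top",U((530,438)),(-.0055,.0425,.05)),("top",U((693,497)),(0,-.0425,0)),("top",U((695,478)),(.0055,-.0425,.05))]
def r(v):
    b=box(v);return np.array([proj(n,b(*l))[0]-uv for n,uv,l in O])
for y0 in(-.35,.35):
    g=least_squares(lambda v:r(v).ravel(),[.42,.15,0,y0],loss="soft_l1");print("stick",np.round(g.x,4),g.cost);print(np.round(r(g.x),1).tolist())
for n in C: print(n,[proj(n,box(g.x)(a,b,h))[0].round().tolist() for a,b,h in((0,.0425,0),(0,.0425,.05),(0,-.0425,0),(0,-.0425,.05))])
print("mask ext",np.argwhere(m).min(0),np.argwhere(m).max(0))
E
```

```text
[ 0.6185  0.0901  0.0757  0.2047 -0.1874]
[[-1.2, 0.1], [-0.8, -0.3], [-0.2, 0.1], [-1.1, 0.7], [0.3, -0.2], [-0.4, -0.8], [1.4, -1.8], [1.8, -0.7], [-0.6, -0.1], [-0.6, -0.1], [0.2, 0.3], [1.9, -0.1], [0.5, -0.2], [-1.4, 0.6]]
rect (257.39678955078125, 246.26541137695312) (29.51348114013672, 4.867135047912598) 21.250505447387695
stick [ 0.4251 -0.0797  0.13   -0.329 ] 121.53441488215358
[[34.9, -0.6], [35.4, -1.2], [40.4, 7.2], [-2.6, 1.7], [-2.5, 1.3], [-0.6, 0.5], [2.0, 0.6]]
stick [ 0.3949 -0.0789  0.1486  0.3804] 118.79699787531217
[[12.3, 0.5], [11.4, -1.6], [39.6, 0.1], [-3.9, 28.1], [-0.3, 27.8], [-0.5, 0.3], [0.4, 0.4]]
top [[334.0, 269.0], [335.0, 268.0], [368.0, 255.0], [370.0, 253.0]]
side [[252.0, 214.0], [251.0, 196.0], [282.0, 227.0], [282.0, 207.0]]
mask ext [240 244] [252 271]
```

```bash
python3 - <<'E'
from h import *
from scipy.optimize import least_squares
U=lambda p:(230+(p[0]-480)/5,215+(p[1]-300)/5); sd=lambda p:(215+(p[0]-500)/6,185+(p[1]-300)/6)
def box(v):
    x,y,z,yaw=v;return lambda a,b,h:np.array([x+np.cos(yaw)*a-np.sin(yaw)*b,y+np.sin(yaw)*a+np.cos(yaw)*b,z+h])
O=[("side",sd((632,367)),(-.0055,.0425,.05)),("side",sd((657,367)),(.0055,.0425,.05)),("side",sd((664,549)),(0,-.0425,0)),
("top",U((538,413)),(.0055,.0425,.05)),("top",U((530,438)),(-.0055,.0425,.05)),("top",U((693,497)),(0,-.0425,0)),("top",U((695,478)),(.0055,-.0425,.05))]
def r(v):
    b=box(v);return np.array([proj(n,b(*l))[0]-uv for n,uv,l in O])
g=least_squares(lambda v:r(v).ravel(),[.42,.15,0,-.35],loss="soft_l1");print("stick",np.round(g.x,4),g.cost);print(np.round(r(g.x),1).tolist())
g=least_squares(lambda v:r([v[0],v[1],0,v[2]]).ravel(),[.42,.15,-.35],loss="soft_l1");print("z0",np.round(g.x,4),g.cost);np.save("stick.npy",g.x);print(np.round(r([g.x[0],g.x[1],0,g.x[2]]),1).tolist())
E
cat > go.py <<'E'
# python3 go.py frame(a: stick|nose|x,y,yaw) lx ly z : print offset/twist for tool down, finger line along local x
import sys; from h import *
from scipy.spatial.transform import Rotation as R
f=sys.argv[1];lx,ly,z=map(float,sys.argv[2:5])
if f=="stick": x,y,yaw=np.load("stick.npy")
elif f=="nose": v=np.load("nose.npy");x,y,yaw=v[0],v[1],v[3]; z+=v[2]
else: x,y,yaw=map(float,f.split(","))
p=np.array([x+np.cos(yaw)*lx-np.sin(yaw)*ly,y+np.sin(yaw)*lx+np.cos(yaw)*ly,z])
o=get_obs();r0=R.from_rotvec(o["tool_rot"])
best=None
for s in(1,-1):
    Y=np.array([np.cos(yaw),np.sin(yaw),0])*s;Z=np.array([0,0,-1.]);X=np.cross(Y,Z)
    r1=R.from_matrix(np.c_[X,Y,Z]);t=(r0.inv()*r1).as_rotvec(degrees=True)
    print("offset mm",np.round(r0.inv().apply(p-o["tool_pos"])*1e3,1),"twist",np.round(t,1),"q6",round(o["q"][5],2))
E
python3 go.py stick 0 0 .15; python3 go.py nose 0 0 .1
```

```text
stick [ 4.412e-01  1.625e-01 -2.000e-04 -4.078e-01] 2.799397132160398
[[-0.5, -0.0], [-0.8, -0.4], [-0.8, 0.5], [0.6, 0.1], [0.4, -1.1], [0.8, -0.7], [-1.4, -0.2]]
z0 [ 0.4411  0.1624 -0.4076] 2.8024332297530714
[[-0.5, -0.1], [-0.8, -0.4], [-0.8, 0.5], [0.6, 0.1], [0.4, -1.0], [0.9, -0.7], [-1.4, -0.2]]
offset mm [-384.  -354.    81.3] twist [ 0.  -0.  98.4] q6 -0.12
offset mm [-384.  -354.    81.3] twist [  0.    0.  -81.6] q6 -0.12
offset mm [-574.1 -377.9   55.6] twist [ 0.  -0.  63.3] q6 -0.12
offset mm [-574.1 -377.9   55.6] twist [   0.     0.  -116.7] q6 -0.12
```

```bash
python3 -m crank '[{"offset":[-130,-118,0],"twist":[0,0,30]}]' 2>&1 | tail -3; echo; python3 -m crank '[{"offset":[-0.1,-0.09,0],"twist":[0,0,25]},{"offset":[-0.2,-0.18,0.02],"twist":[0,0,50]},{"offset":[-0.3,-0.27,0.06],"twist":[0,0,75]},{"offset":[-0.384,-0.354,0.08],"twist":[0,0,98.4]},{"offset":[-0.384,-0.354,0.08],"twist":[0,0,98.4]},{"offset":[-0.384,-0.354,0.08],"twist":[0,0,98.4]},{"offset":[-0.384,-0.354,0.08],"twist":[0,0,98.4]},{"offset":[-0.384,-0.354,0.08],"twist":[0,0,98.4]},{"offset":[-0.384,-0.354,0.08],"twist":[0,0,98.4]},{"offset":[-0.384,-0.354,0.08],"twist":[0,0,98.4]},{"offset":[-0.384,-0.354,0.08],"twist":[0,0,98.4]},{"offset":[-0.384,-0.354,0.08],"twist":[0,0,98.4]}]' 0.6; python3 go.py stick 0 0 .024
```

```text
contact_force: [1.1, -0.3, -0.0]
opening: 0.0854
grip_force: 0.0

t: 2.33
tool_pos: [0.3876, 0.0665, 0.1516]
tool_rot: [2.773, 1.476, 0.001]
contact_force: [0.3, -0.4, 0.2]
opening: 0.0512
grip_force: 0.0
offset mm [109.4  -9.2 127.7] twist [  0.   -0.  -10.6] q6 0.57
offset mm [109.4  -9.2 127.7] twist [ -0.   -0.  169.4] q6 0.57
```

That first call was a slip: I typed mm where it takes m. The rate limit cut it to one short step in free air. Next I correct the pose and stop just above the stick for a look.

```bash
python3 -m crank '[{"offset":[0.06,-0.005,0.03],"twist":[0,0,-6]},{"offset":[0.109,-0.009,0.06],"twist":[0,0,-10.6]},{"offset":[0.109,-0.009,0.08],"twist":[0,0,-10.6]},{"offset":[0.109,-0.009,0.08],"twist":[0,0,-10.6]},{"offset":[0.109,-0.009,0.08],"twist":[0,0,-10.6]}]' ; python3 go.py stick 0 0 .024; python3 - <<'E'
from h import *
a=get_image("top")[205:280,220:300];b=get_image("side")[170:245,200:280]
cv2.imwrite("pics/c3.png",np.hstack([cv2.resize(i,(400,375),interpolation=cv2.INTER_CUBIC) for i in(a,b)])[:,:,::-1])
p=get_obs()["tool_pos"];print((proj("top",p)-[220,205])*5,(proj("side",p)-[200,170])*5+[400,0])
E
```

```text
t: 2.95
tool_pos: [0.4418, 0.1612, 0.0724]
tool_rot: [2.626, 1.723, 0.003]
contact_force: [0.3, 0.5, 0.3]
opening: 0.0511
grip_force: 0.0
offset mm [ 0.8 -1.2 48.4] twist [ 0.1 -0.1 -0.1] q6 0.6
offset mm [ 0.8 -1.2 48.4] twist [-1.000e-01 -1.000e-01  1.799e+02] q6 0.6
[[174.59014247 198.62620873]] [[597.24802675 133.65113461]]
```

View pics/c3.png

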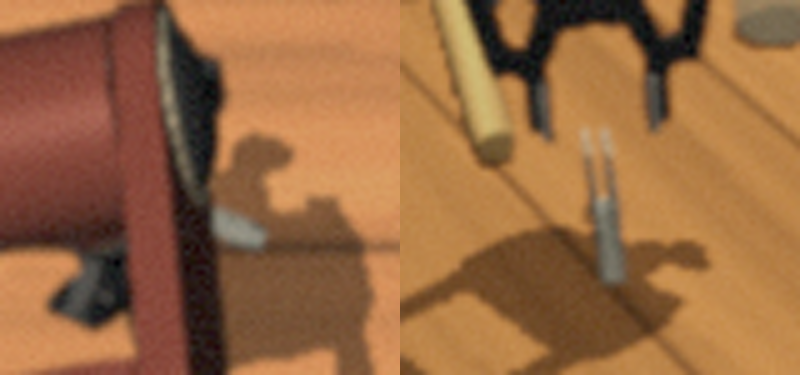

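The side view shows the fingers at (540,130) and (657,130), evenly straddling the stick at (598,140). I'll descend and grip.

```bash
python3 -m crank '[{"offset":[0.001,-0.001,0.03],"twist":[0,0,0]},{"offset":[0.001,-0.001,0.048],"twist":[0,0,0]},{"offset":[0.001,-0.001,0.048],"twist":[0,0,0]}]' && python3 -m crank '[{"offset":[0,0,0],"twist":[0,0,0]},{"offset":[0,0,0],"twist":[0,0,0]},{"offset":[0,0,0],"twist":[0,0,0]},{"offset":[0,0,0],"twist":[0,0,0]},{"offset":[0,0,0],"twist":[0,0,0]},{"offset":[0,0,0],"twist":[0,0,0]}]' 0 60 && python3 -m crank '[{"offset":[0,0,-0.05],"twist":[0,0,0]},{"offset":[0,0,-0.1],"twist":[0,0,0]},{"offset":[0,0,-0.15],"twist":[0,0,0]},{"offset":[0,0,-0.15],"twist":[0,0,0]},{"offset":[0,0,-0.15],"twist":[0,0,0]}]'; python3 go.py nose 0 0 .1
```

```text
t: 3.42
tool_pos: [0.4403, 0.1616, 0.023]
tool_rot: [-2.628, -1.72, 0.002]
contact_force: [-0.4, 0.1, 0.5]
opening: 0.0512
grip_force: 0.0
t: 4.18
tool_pos: [0.4423, 0.1622, 0.0249]
tool_rot: [2.627, 1.721, 0.004]
contact_force: [0.3, -0.1, 6.0]
opening: 0.0116
grip_force: 60.7
t: 4.8
tool_pos: [0.4403, 0.162, 0.1723]
tool_rot: [-2.627, -1.721, 0.002]
contact_force: [-0.7, 0.5, -1.6]
opening: 0.0116
grip_force: 59.8
offset mm [  5.3 192.1  -3.6] twist [ -0.1   0.  -35.3] q6 0.6
offset mm [  5.3 192.1  -3.6] twist [0.000e+00 1.000e-01 1.447e+02] q6 0.6
```

```bash
python3 -m crank '[{"offset":[0.002,0.05,0],"twist":[0,0,-10]},{"offset":[0.003,0.1,0],"twist":[0,0,-20]},{"offset":[0.004,0.15,0],"twist":[0,0,-30]},{"offset":[0.0053,0.192,-0.003],"twist":[0,0,-35.3]},{"offset":[0.0053,0.192,-0.003],"twist":[0,0,-35.3]},{"offset":[0.0053,0.192,-0.003],"twist":[0,0,-35.3]},{"offset":[0.0053,0.192,-0.003],"twist":[0,0,-35.3]}]'; python3 go.py nose 0 5 .08; python3 - <<'E'
from h import *
a=get_image("top")[130:205,260:340];b=get_image("side")[130:230,270:370]
cv2.imwrite("pics/c4.png",np.hstack([cv2.resize(i,s,interpolation=cv2.INTER_CUBIC) for i,s in((a,(320,300)),(b,(480,480)))] if 0 else [cv2.copyMakeBorder(cv2.resize(a,(320,300),interpolation=cv2.INTER_CUBIC),0,180,0,0,0),cv2.resize(b,(480,480),interpolation=cv2.INTER_CUBIC)])[:,:,::-1])
v=np.load("nose.npy");o=get_obs()["tool_pos"];y=v[3]
for n,u,k,ox in(("top",[260,130],4,0),("side",[270,130],4.8,320)):
    print(n,"tcp",(proj(n,o)-u)*k+[ox,0])
    for l in(.0425,-.0425):
        for h in(-.024,.026): print(l,h,((proj(n,o+[-np.sin(y)*l,np.cos(y)*l,h])-u)*k+[ox,0]).round())
E
```

```text
t: 5.68
tool_pos: [0.6176, 0.0908, 0.1751]
tool_rot: [-1.981, -2.436, 0.002]
contact_force: [-0.6, -0.0, -1.2]
opening: 0.0119
grip_force: 59.8
offset mm [4999.1    5.8   21.9] twist [-0.1 -0.   0.1] q6 -0.18
offset mm [4999.1    5.8   21.9] twist [   0.    -0.2 -179.9] q6 -0.18
top tcp [[ 73.46305815 145.64146491]]
0.0425 -0.024 [[ 10. 171.]]
0.0425 0.026 [[ -5. 148.]]
-0.0425 -0.024 [[147. 143.]]
-0.0425 0.026 [[140. 118.]]
side tcp [[496.65226191 130.73081086]]
0.0425 -0.024 [[444. 145.]]
0.0425 0.026 [[444.  66.]]
-0.0425 -0.024 [[551. 193.]]
-0.0425 0.026 [[553. 113.]]
```

View pics/c4.png

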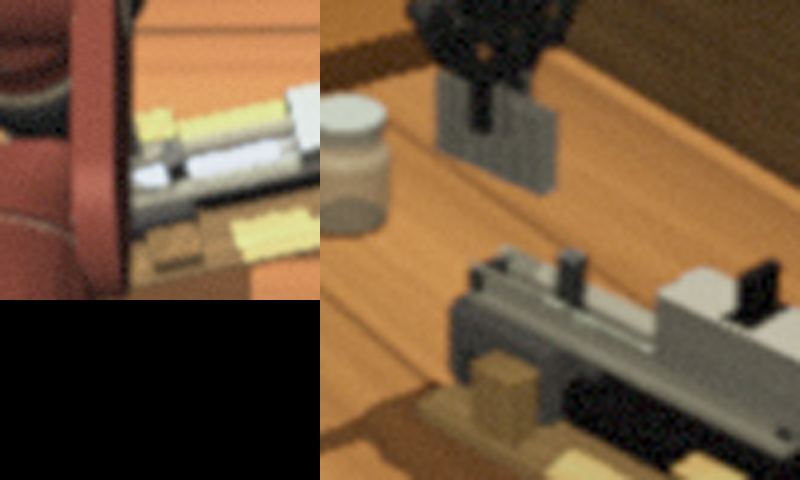

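The side view shows the held stick with corners at about (437,72), (437,152), (553,192) and (555,112). Its edges run flatter than the prediction, by roughly 0.1 rad of yaw or some pitch. I'll fit its pose in hand from the segmentation.

```bash
cat > hand.py <<'E'
from h import *
from scipy.optimize import minimize, least_squares
from scipy.spatial.transform import Rotation as R
v=np.load("nose.npy");o=get_obs();
im=get_image("side");rs=cut_out("stick_mid","side")
print([(round(r["confidence"],2),np.round(r["rect"],1).tolist()) for r in rs])
p=o["tool_pos"];c0=proj("side",p)[0]
rs=[r for r in rs if abs(np.array(r["rect"][:2])-c0).max()<25]
if rs:
    m=rs[0]["region"].astype(np.uint8);K=8
    pts=np.argwhere(m)[:,::-1].astype(np.float32);h=cv2.convexHull(pts).astype(np.float32)
    x0,y0=pts.min(0)-6;W=int((np.ptp(pts,axis=0).max()+14)*K)
    big=cv2.resize(m[int(y0):int(y0)+W//K,int(x0):int(x0)+W//K],None,fx=K,fy=K,interpolation=cv2.INTER_LINEAR)
    tgt=np.zeros(big.shape,np.uint8);q=np.argwhere(big>0)[:,::-1].astype(np.int32);cv2.fillConvexPoly(tgt,cv2.convexHull(q),1)
    B=np.array([[a,b,c] for a in(-.0065,.0065) for b in(-.0425,.0425) for c in(-.025,.025)])
    def sil(s):
        P=R.from_euler("zx",[s[3],s[4]]).apply(B)+s[:3]
        u=((proj("side",P)-[int(x0),int(y0)]+.5)*K).astype(np.float32);a=np.zeros_like(tgt)
        cv2.fillConvexPoly(a,cv2.convexHull((u*16).astype(np.int32)),1,shift=4);return a
    def cost(d,fixp):
        # d: in mm along camera-right, up, plus yaw, pitch (x0.01)
        Rc=np.array(C["side"]["world_from_camera"])[:3,:3]
        s=np.r_[p+Rc[:,0]*d[0]/1e3+Rc[:,1]*d[1]/1e3,v[3]+d[2]/100,0 if fixp else d[3]/100]
        return (sil(s)^tgt).sum()/tgt.sum()
    for fixp in(1,0):
        g=min((minimize(cost,i,args=(fixp,),method="Nelder-Mead",options=dict(initial_simplex=np.array(i)+np.vstack([np.zeros(4),np.eye(4)*4]))) for i in([0,0,0,0],[0,0,8,0],[0,0,-5,0],[0,0,0,5.])),key=lambda g:g.fun)
        print("fixp",fixp,g.x.round(1),round(g.fun,3))
    for y in(-5,0,5,10): print(y,round(min(minimize(lambda d:cost([d[0],d[1],y,d[2]],0),i,method="Nelder-Mead",options=dict(initial_simplex=np.array(i)+np.vstack([np.zeros(3),np.eye(3)*4]))).fun for i in([0,0,0],[0,0,5],[0,0,-5.])),3))
E
python3 hand.py
```

```text
[(0.76, [308.5, 157.3, 31.2, 25.0])]
fixp 1 [-2.7  0.2  3.1  2.5] 0.043
fixp 0 [-2.9  0.4  1.3 -3.7] 0.041
-5 0.058
0 0.041
5 0.047
10 0.074
```

```bash
python3 go.py nose 0 .003 .055 | head -1; python3 -m crank '[{"offset":[0.003,0,0.02],"twist":[0,0,0]},{"offset":[0.003,0,0.045],"twist":[0,0,0]},{"offset":[0.003,0,0.045],"twist":[0,0,0]},{"offset":[0.003,0,0.045],"twist":[0,0,0]}]'; python3 go.py nose 0 .003 .044|head -1; python3 - <<'E'
from h import *
b=get_image("side")[140:215,280:380];a=get_image("top")[130:190,260:340]
cv2.imwrite("pics/c5.png",cv2.resize(b,(800,600),interpolation=cv2.INTER_CUBIC)[:,:,::-1])
E
```

```text
offset mm [ 2.5 -0.1 45.7] twist [0.  0.  0.1] q6 -0.18
t: 6.38
tool_pos: [0.6185, 0.0933, 0.1313]
tool_rot: [-1.982, -2.437, 0.0]
contact_force: [0.4, -0.5, -1.0]
opening: 0.012
grip_force: 59.8
offset mm [-0.1 -0.6 11.5] twist [-0. -0.  0.] q6 -0.17
```

View pics/c5.png

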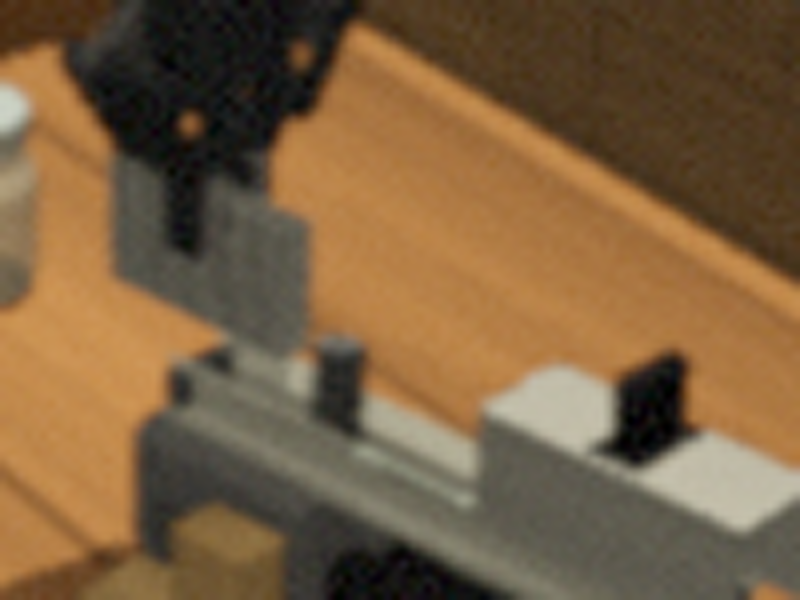

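```bash
python3 - <<'E'
from h import *
v=np.load("nose.npy");y=v[3]
f=lambda a,b,c:((proj("side",[v[0]+(np.cos(y)*a-np.sin(y)*b)/1e3,v[1]+(np.sin(y)*a+np.cos(y)*b)/1e3,v[2]+c/1e3])[0]-[279.5,139.5])*8).round().tolist()
for q in((-6.5,-39.5,31),(-6.5,-39.5,81),(6.5,-39.5,81),(-6.5,45.5,31),(-7,-50,44),(-7,-64,44),(7,-64,44),(-16,0,19),(16,0,19),(-17,10,14),(-17,0,14),(-20,v[4]*1e3+52.5,60),(20,v[4]*1e3+52.5,60)): print(q,f(*q))
E
```

```text
(-6.5, -39.5, 31) [288.0, 367.0]
(-6.5, -39.5, 81) [291.0, 238.0]
(6.5, -39.5, 81) [317.0, 225.0]
(-6.5, 45.5, 31) [114.0, 283.0]
(-7, -50, 44) [310.0, 345.0]
(-7, -64, 44) [341.0, 360.0]
(7, -64, 44) [369.0, 346.0]
(-16, 0, 19) [186.0, 367.0]
(16, 0, 19) [249.0, 335.0]
(-17, 10, 14) [163.0, 370.0]
(-17, 0, 14) [184.0, 380.0]
(-20, np.float64(-134.94896206137096), 60) [478.0, 409.0]
(20, np.float64(-134.94896206137096), 60) [558.0, 365.0]
```

Stick and channel look parallel: the bottom edge runs (115,275) to (275,355), and the stick sits about 5 mm too far noseward in the hand with about 1 mm lateral error. I'll lower it to just above the nose stop, push the follower back, and set it down partway.

```bash
python3 -m crank '[{"offset":[0,0.001,0.011],"twist":[0,0,0]},{"offset":[0,0.001,0.012],"twist":[0,0,0]},{"offset":[-0.01,0.001,0.012],"twist":[0,0,0]},{"offset":[-0.02,0.001,0.012],"twist":[0,0,0]},{"offset":[-0.03,0.001,0.012],"twist":[0,0,0]},{"offset":[-0.04,0.001,0.012],"twist":[0,0,0]},{"offset":[-0.05,0.001,0.012],"twist":[0,0,0]},{"offset":[-0.058,0.001,0.012],"twist":[0,0,0]},{"offset":[-0.058,0.001,0.012],"twist":[0,0,0]},{"offset":[-0.058,0.001,0.012],"twist":[0,0,0]}]'; python3 go.py nose 0 0 0|head -1; python3 - <<'E'
from h import *
b=get_image("side")[140:215,280:380]
cv2.imwrite("pics/c6.png",cv2.resize(b,(800,600),interpolation=cv2.INTER_CUBIC)[:,:,::-1])
E
```

```text
t: 7.72
tool_pos: [0.6313, 0.0368, 0.1193]
tool_rot: [-1.982, -2.437, -0.001]
contact_force: [-0.2, 4.5, -2.1]
opening: 0.012
grip_force: 59.6
offset mm [54.8 -1.6 43.6] twist [ 0. -0.  0.] q6 -0.27
```

View pics/c6.png

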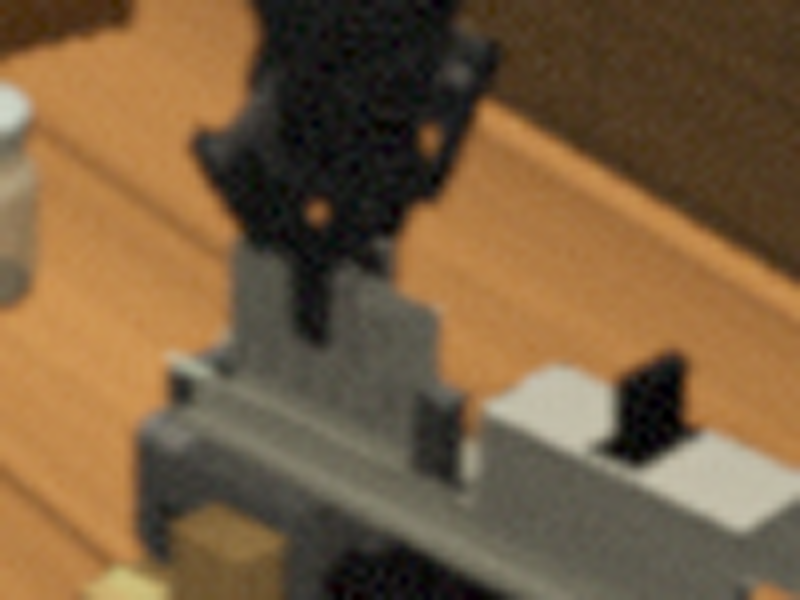

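The stick has pushed the follower back about 46 mm: its top corner moved from (316,345) to (420,388). The stick's front end is behind the nose stop, so I'll lower it to the floor.

```bash
python3 -m crank '[{"offset":[0,0,0.006],"twist":[0,0,0]},{"offset":[0,0,0.012],"twist":[0,0,0]},{"offset":[0,0,0.016],"twist":[0,0,0]},{"offset":[0,0,0.018],"twist":[0,0,0]},{"offset":[0,0,0.018],"twist":[0,0,0]}]'; python3 go.py nose 0 0 0|head -1;
```

```text
t: 8.4
tool_pos: [0.6317, 0.0369, 0.1022]
tool_rot: [1.981, 2.437, 0.002]
contact_force: [-0.8, 4.6, 0.6]
opening: 0.0117
grip_force: 60.1
offset mm [54.8 -2.1 26.4] twist [ 0.1 -0.   0. ] q6 -0.27
```

```bash
python3 -m crank '[{"offset":[0,0,0.001],"twist":[0,0,0]},{"offset":[0,0,0.002],"twist":[0,0,0]},{"offset":[0,0,0.002],"twist":[0,0,0]}]'; python3 -m crank '[{"offset":[0,0,0.001],"twist":[0,0,0]},{"offset":[0,0,0.001],"twist":[0,0,0]}]';
```

```text
t: 8.78
tool_pos: [0.6319, 0.0369, 0.1005]
tool_rot: [1.981, 2.437, 0.002]
contact_force: [-0.5, 5.1, 1.7]
opening: 0.0121
grip_force: 60.2
t: 9.02
tool_pos: [0.632, 0.0369, 0.0999]
tool_rot: [1.981, 2.437, 0.002]
contact_force: [-2.3, 4.6, 3.0]
opening: 0.0119
grip_force: 60.4
```

```bash
python3 -m crank '[{"offset":[0,0,0],"twist":[0,0,0]},{"offset":[0,0,0],"twist":[0,0,0]},{"offset":[0,0,0],"twist":[0,0,0]},{"offset":[0,0,0],"twist":[0,0,0]},{"offset":[0,0,0],"twist":[0,0,0]}]' 0.5; python3 -m crank '[{"offset":[0,0,-0.04],"twist":[0,0,0]},{"offset":[0,0,-0.09],"twist":[0,0,0]},{"offset":[0,0,-0.13],"twist":[0,0,0]},{"offset":[0,0,-0.13],"twist":[0,0,0]}]';  python3 - <<'E'
from h import *
b=get_image("side")[150:225,280:380]
cv2.imwrite("pics/c7.png",cv2.resize(b,(800,600),interpolation=cv2.INTER_CUBIC)[:,:,::-1])
v=np.load("nose.npy");y=v[3]
f=lambda a,b,c:((proj("side",[v[0]+(np.cos(y)*a-np.sin(y)*b)/1e3,v[1]+(np.sin(y)*a+np.cos(y)*b)/1e3,v[2]+c/1e3])[0]-[279.5,149.5])*8).round().tolist()
for q in((-6.5,0,50),(6.5,0,50),(-6.5,-85,50),(6.5,-85,50),(-7,-85,44),(-7,-99,44)): print(q,f(*q))
E
```

```text
t: 9.65
tool_pos: [0.6312, 0.0365, 0.0982]
tool_rot: [1.982, 2.437, -0.0]
contact_force: [-0.0, -0.6, -0.5]
opening: 0.0424
grip_force: 0.0
t: 10.15
tool_pos: [0.6337, 0.0365, 0.2339]
tool_rot: [1.977, 2.431, 0.008]
contact_force: [-0.1, 0.3, 0.2]
opening: 0.0428
grip_force: 0.0
(-6.5, 0, 50) [206.0, 199.0]
(6.5, 0, 50) [232.0, 187.0]
(-6.5, -85, 50) [389.0, 286.0]
(6.5, -85, 50) [415.0, 273.0]
(-7, -85, 44) [387.0, 302.0]
(-7, -99, 44) [419.0, 317.0]
```

View pics/c7.png

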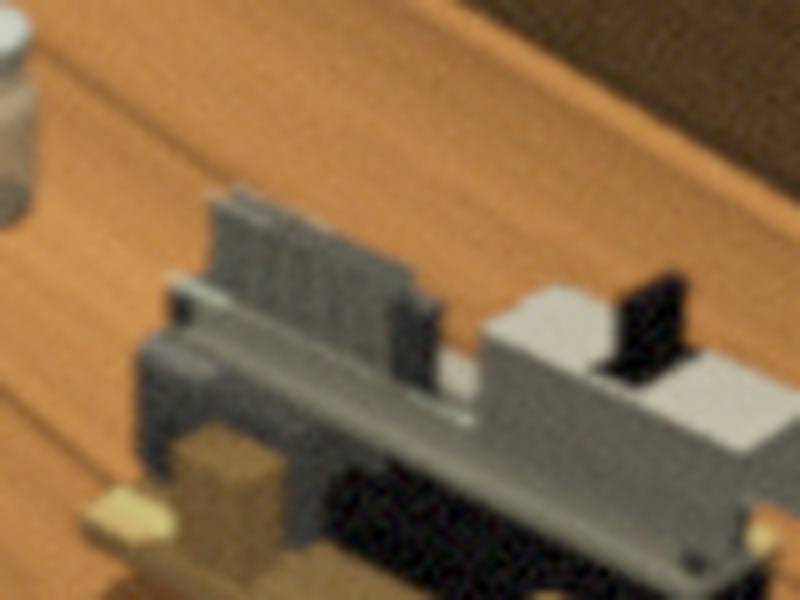

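The stick sits on the floor against the nose stop: top corner at (210,200) against a predicted (206,199), and the follower is on its rear end at (415,290). Next I take the closed fingers behind the tab and push the rail shut.

```bash
python3 go.py nose 0 -.218 .07|head -1
```

```text
offset mm [-162.6   -3.1   85.2] twist [0.2 0.1 0. ] q6 -0.26
```

```bash
python3 -m crank '[{"offset":[-0.05,-0.003,0],"twist":[0,0,0]},{"offset":[-0.1,-0.003,0],"twist":[0,0,0]},{"offset":[-0.15,-0.003,0],"twist":[0,0,0]},{"offset":[-0.163,-0.003,0],"twist":[0,0,0]},{"offset":[-0.163,-0.003,0.03],"twist":[0,0,0]},{"offset":[-0.163,-0.003,0.06],"twist":[0,0,0]},{"offset":[-0.163,-0.003,0.075],"twist":[0,0,0]},{"offset":[-0.163,-0.003,0.083],"twist":[0,0,0]},{"offset":[-0.163,-0.003,0.083],"twist":[0,0,0]}]' 0 30; python3 go.py nose 0 -.218 .07|head -1;  python3 - <<'E'
from h import *
b=get_image("side")[150:240,320:440]
cv2.imwrite("pics/c8.png",cv2.resize(b,(800,600),interpolation=cv2.INTER_CUBIC)[:,:,::-1])
E
```

```text
t: 11.32
tool_pos: [0.6615, -0.1233, 0.1452]
tool_rot: [-1.982, -2.437, 0.0]
contact_force: [-1.1, 0.1, 0.3]
opening: 0.0002
grip_force: 0.0
offset mm [-0.3  1.3 -0.6] twist [-0. -0.  0.] q6 -0.5
```

View pics/c8.png

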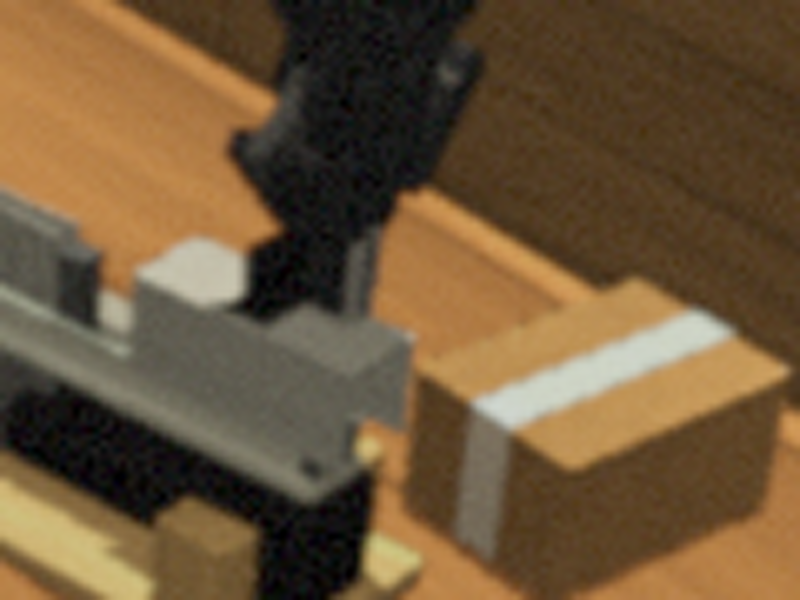

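The fingers at (360,270) are behind the tab and above the rail top, with no contact. I'll push toward the nose.

```bash
python3 -m crank '[{"offset":[0.01,0,0],"twist":[0,0,0]},{"offset":[0.02,0,0],"twist":[0,0,0]},{"offset":[0.03,0,0],"twist":[0,0,0]},{"offset":[0.04,0,0],"twist":[0,0,0]}]';python3 -m crank '[{"offset":[0.01,0,0],"twist":[0,0,0]},{"offset":[0.02,0,0],"twist":[0,0,0]},{"offset":[0.03,0,0],"twist":[0,0,0]},{"offset":[0.04,0,0],"twist":[0,0,0]}]'; python3 -m crank '[{"offset":[0.01,0,0],"twist":[0,0,0]},{"offset":[0.02,0,0],"twist":[0,0,0]},{"offset":[0.03,0,0],"twist":[0,0,0]},{"offset":[0.04,0,0],"twist":[0,0,0]},{"offset":[0.05,0,0],"twist":[0,0,0]},{"offset":[0.055,0,0],"twist":[0,0,0]}]'
```

```text
t: 11.88
tool_pos: [0.6538, -0.0842, 0.1464]
tool_rot: [1.981, 2.436, 0.0]
contact_force: [1.6, -3.5, 3.0]
opening: -0.0002
grip_force: 1.5
t: 12.38
tool_pos: [0.645, -0.0446, 0.1453]
tool_rot: [-1.982, -2.437, 0.0]
contact_force: [0.3, -3.2, 2.1]
opening: -0.0005
grip_force: 1.5
t: 13.12
tool_pos: [0.6336, 0.0094, 0.1451]
tool_rot: [-1.981, -2.437, 0.0]
contact_force: [-0.5, -2.9, 1.5]
opening: -0.0002
grip_force: 1.4
```

```bash
for i in 1 2 3; do python3 go.py nose 0 0 .07|head -1; python3 -m crank '[{"offset":[0.003,0,0],"twist":[0,0,0]},{"offset":[0.006,0,0],"twist":[0,0,0]},{"offset":[0.006,0,0],"twist":[0,0,0]}]' | grep -E "force|pos"; done; python3 go.py nose 0 0 .07|head -1
```

```text
offset mm [82.1  1.7 -0.6] twist [-0.  -0.   0.1] q6 -0.31
tool_pos: [0.6326, 0.0148, 0.145]
contact_force: [0.5, -1.3, -0.1]
grip_force: 0.5
offset mm [76.6  1.5 -0.7] twist [-0.  -0.1  0. ] q6 -0.3
tool_pos: [0.6314, 0.0207, 0.145]
contact_force: [0.6, -2.4, -1.1]
grip_force: 0.7
offset mm [70.6  1.6 -0.7] twist [-0. -0.  0.] q6 -0.29
tool_pos: [0.6301, 0.0267, 0.1451]
contact_force: [-0.6, -1.2, -0.4]
grip_force: 0.6
offset mm [64.5  1.6 -0.6] twist [-0. -0.  0.] q6 -0.28
```

```bash
for i in 1 2 3; do python3 -m crank '[{"offset":[0.002,0,0],"twist":[0,0,0]},{"offset":[0.002,0,0],"twist":[0,0,0]}]' | grep contact; python3 go.py nose 0 0 .07|head -1; done
```

```text
contact_force: [-0.2, -0.6, -1.2]
offset mm [62.8  1.5 -0.6] twist [-0. -0.  0.] q6 -0.28
contact_force: [0.8, -3.3, -2.3]
offset mm [61.2  1.5 -0.5] twist [-0.  0.  0.] q6 -0.28
contact_force: [1.2, -8.7, -3.0]
offset mm [61.1  1.5 -0.7] twist [0.  0.3 0. ] q6 -0.27
```

```bash
python3 -m crank '[{"offset":[0.002,0,0],"twist":[0,0,0]},{"offset":[0.002,0,0],"twist":[0,0,0]}]'|grep -E "contact|pos"; python3 -m crank '[{"offset":[-0.01,0,0],"twist":[0,0,0]},{"offset":[-0.025,0,0],"twist":[0,0,0]},{"offset":[-0.025,0,-0.05],"twist":[0,0,0]},{"offset":[-0.06,0,-0.1],"twist":[0,0,0]},{"offset":[-0.1,0,-0.15],"twist":[0,0,0]},{"offset":[-0.1,0,-0.15],"twist":[0,0,0]},{"offset":[-0.1,0,-0.15],"twist":[0,0,0]}]';  python3 - <<'E'
from h import *
b=get_image("side")[150:225,280:380]
cv2.imwrite("pics/c9.png",cv2.resize(b,(800,600),interpolation=cv2.INTER_CUBIC)[:,:,::-1])
v=np.load("nose.npy");y=v[3]
f=lambda a,b,c:((proj("side",[v[0]+(np.cos(y)*a-np.sin(y)*b)/1e3,v[1]+(np.sin(y)*a+np.cos(y)*b)/1e3,v[2]+c/1e3])[0]-[279.5,149.5])*8).round().tolist()
for q in((-20,5,60),(20,5,60),(-20,-100,60),(20,-100,60),(0,-47.5,88)): print(q,f(*q))
E
```

```text
tool_pos: [0.6295, 0.03, 0.1453]
contact_force: [2.6, -14.6, -3.6]
t: 16.12
tool_pos: [0.649, -0.0639, 0.2951]
tool_rot: [-1.982, -2.436, -0.001]
contact_force: [0.5, -0.5, -1.1]
opening: 0.0
grip_force: 0.0
(-20, 5, 60) [168.0, 182.0]
(20, 5, 60) [249.0, 144.0]
(-20, -100, 60) [397.0, 290.0]
(20, -100, 60) [477.0, 248.0]
(0, -47.5, 88) [322.0, 141.0]
```

View pics/c9.png

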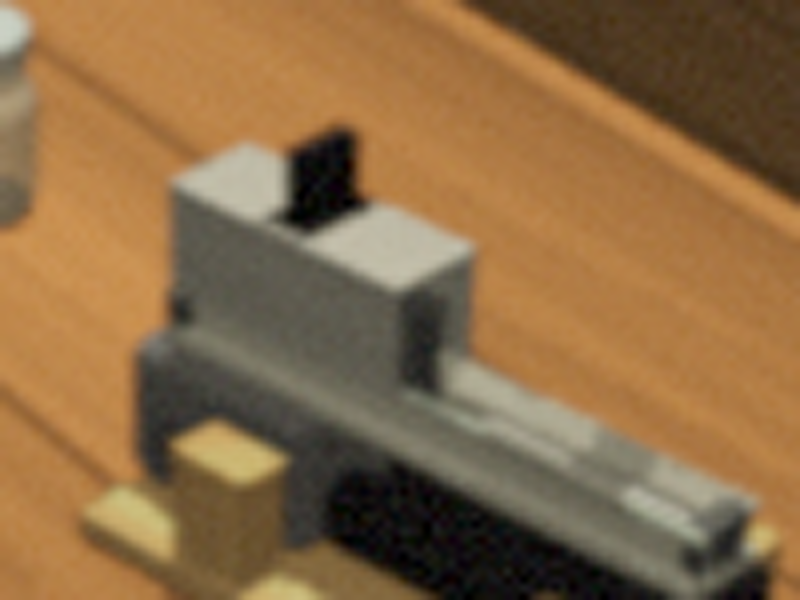

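The rail is shut: its top corners at (172,183) and (398,293) match the predicted (168,182) and (397,290), the hard stop showed as a force rise to about 15 N, and the follower shows at the rear of the stick at (420,340). The arm is clear of everything.

```bash
python3 -c "
from station import *
print(finish_job())"
```

```text
the job is handed in; nothing more can be done
None
```

The full-length stick is loaded flat against the nose stop with the follower behind it, the rail is pushed shut to its hard stop, and the job was handed in at about 16 s of the 59 s allowed; the station gave no verdict back.

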